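Pack the clip-top soap tin and clamp it shut

ROBOT

A 6-joint arm with a two-finger parallel gripper is mounted at the origin on the work surface. World frame = base frame: x ahead of the robot, y to its left, z up, the work surface at z = 0. Lengths are in m, angles in degrees, forces in N, time in s.
With the tool pointing down it reaches from about 0.35 to 0.875 m from the base axis. Payload 4.2 kg.
Tool frame: the origin (TCP) lies on the centre line of the jaws, within the pads' length; the fingertips stand 11 mm ahead of it and the grasp point (between the pads) lies 8 mm behind it; z points along the fingers, y is the line along which they close (so a half turn about z gives the same grasp; the last joint's range is limited). The gripper opens to 87 mm and grips with 3 to 60 N. Pads are 19 mm wide; open, the fingers measure 117 mm over their backs; the gripper's body (75 mm by 190 mm) begins 51 mm behind the grasp point.
Start: joints at [82.769, 22.042, 0.453, 0, -68.411, -14.817], TCP at [0.235, 0.579, 0.234] pointing down, gripper open.
Joint ranges: [-179.83, 179.83], [-69.29, 118.12], [-61.27, 80.66], [-181.25, 117.63], [-171.15, -9.14], [-177.46, 177.46]. Speed limits (degrees/s): [159.86, 159.86, 180, 180, 180, 180].

INTERFACE

Orientations are given as a 3x3 rotation matrix whose columns are the frame's x, y, z axes.
In Python, from station import r gives the robot as it stands.
- The arm moves only by the tool servo_tool, never from a script. Its argument "commands" is a list that holds one entry, the list of rows, each a list of 7 numbers: the closure, from 0 (fully open) to 1 (shut), then the shift along the tool's x, y, z in mm, then the turn, a rotation vector about the tool's x, y, z in rad. In form: [[[claw, x, y, z, ax, ay, az], ...]]. A call has exactly 5 rows; each row is the pose to reach, as a shift and turn from the pose commanded when the call began, along the tool's axes at that moment; what a row does not reach only later rows make up. A row lasts 1/10 s, in which the tool goes at most 50 mm and 8.59 degrees, less where a joint would pass 70% of its speed; a pose out of reach is approached as far as the arm can. A call with a gripper value outside its range is refused whole. The fingers move at their own pace and stop on an object; the grip force is fixed at half the most. Time passes only in rows, so rows that repeat a pose let the fingers close, or fill a call up. It gives the time, the measured TCP pose, the force, the opening and the grip force at its end, in the units of the state.
- r.sense(): the state, without advancing time (a new reading comes with each control period).
- r.capture(name): name is "side" or "top" or "wrist"; returns a dict with "pixels" (384x512x3 uint8, red, green, blue), "camera_matrix" (3x3 intrinsics, pixels), "dist" ([k1, k2, p1, p2, k3] as OpenCV has them; the pictures are not rectified), "R" (3x3) and "t" (3): a world point X has camera coordinates R X + t. Camera axes: x right, y down, z forward; pixel columns grow to the right and rows downward; lengths in m; the calibration is good to about 2 mm. A picture is of the moment at which its call begins. There is no depth.
- r.finish_job(): hands the job in; it is judged then, once.
The state is a dict: "time_s": time; "joints": joint angles; "joint_velocities": joint speeds; "effort": joint torques, N m; "tcp_pos": TCP position; "ee_rot": TCP orientation; "wrist_force": force on the tool from outside, world axes, zero at the start; "moment": the same for the moment, N m; "gripper_width": opening from 0.0 (shut) to 1.0 (fully open); "gripper_force": force on a finger pad.
Only numpy, scipy, OpenCV 4.12 (cv2) and the standard library are available. Lean on these libraries where they do the work, as an engineer would, in place of code of your own. Each camera call takes 0.05 s, during which the arm holds its last target. There are 200 camera calls.

TASK

Put every soap bar from the steel rack into the open blue tin, on its sprung plate, then take the tamper and press it flat down on the soaps until the plate bottoms out and catches. Set the tamper back upright in the middle of its grey mat, shut the tin's lid, and only then swing the wire bail by its red tab up and over the lid, past dead centre, until it snaps home against its stop. Leave the duck, the scalp massager, the nail file box and the glass jar where they stand.

Things in the scene. Friction and masses are not known exactly. Their poses are not given: they have to be found in the camera images.
- tin: Blue rectangular clip-top tin, fixed to the counter; outside 112 (its x) x 158 (its y) mm, rim 75 mm above the counter, walls 4 mm, so 104 x 150 mm inside. Origin: centre of its underside, on the counter; x points away from the robot (at yaw 0) towards the lid hinge, z up. Its yaw varies. The bail is at its front (-x) side, the lid hinge along its rear (+x) rim.
- plate (a joint): Sprung aluminium plate, the tin's floor: 0 = up, its top 60 mm above the counter (15 below the rim); 0.020 m = bottomed out, top 40 mm up. It only slides up and down. Pushing takes up to about 10 N; past about 16 mm it is drawn down and stays caught at the bottom. While it is up, soaps stand 11 mm proud of the rim and the lid cannot shut.
- lid (a joint): Blue hinged lid, rad: 0 = shut, 1.57 = upright, 2.0 = stop, leaning away from the robot (starts 1.75 to 2.0). Hinge along the tin's y at tin x = +56 mm, 75 mm up. 112 mm from hinge to free edge, 158 wide, 9 thick (top at 84 mm when shut). Damped; stiff near upright, but below about 1.0 it sinks shut by itself in about 3 s. Two steel humps on top, at y = -50 and +50 mm, reach 102 mm up.
- lid_edge (a point): Middle of the lid's free edge, half-way through its thickness (112 mm from the hinge line); it moves with the lid.
- bail (a joint): Steel wire bail, rad: 0 = level, pointing out of the tin's front; 1.57 = upright; 2.2 = home at its stop over the lid. Hinge along the tin's y at tin x = -20 mm, 60 mm up. Starts at 0. A spring resists, up to about 6 N at the tab; past dead centre (1.75) it draws it home. Crossbar (6 mm wire, along y) 48 mm from the hinge; arms at y = -86 and +86 mm.
- bail_tab (a point): Grip point on the bail's red tab, 80 mm from the hinge line, on the tin's middle plane (y = 0). The tab sticks out from the crossbar, from 49 to 98 mm from the hinge line; it is 18 mm wide (along the tin's y) and 12 mm thick, and can be pinched along the tin's y.
- rack: Low flat stainless soap rack, fixed, 240 (its x) x 180 (its y) x 8 mm; origin at the centre of its underside. It may stand at the left or at the right.
- soap0_center (a point): Centre of the orange-pink soap bar, 30 x 30 x 26 mm high, 60 g; it lies flat on the rack, x and y along its square sides. Absent if None at the start.
- soap1_center (a point): Centre of the green soap bar, same size. Absent if None at the start.
- soap2_center (a point): Centre of the cream soap bar, same size. Absent if None at the start.
- soap3_center (a point): Centre of the lilac soap bar, same size. Absent if None at the start.
- mat: Grey stone mat, fixed, 200 (its x) x 180 (its y) x 4 mm, the tamper's place; origin at the centre of its underside. On the other side from the rack.
- tamper_grip (a point): Centre of the tamper's dark wooden handle, 30 x 30 mm square and 52 mm high (x and y along its sides), 46 mm above the underside of its flat steel foot. The foot is 70 (x) x 132 (y) x 10 mm; the handle's top is 72 mm above the underside. 0.35 kg. It stands upright on the mat.
- duck: Yellow plastic duck, 75 mm across, 79 mm high; origin at the centre of its underside. Not to be moved.
- massager: Black scalp massager, 76 mm across, 58 mm high; origin at the centre of its underside. Not to be moved.
- file_box: Aluminium nail file box, 40 (x) x 130 (y) x 22 mm; origin at the centre of its underside. Not to be moved.
- knob_jar: Clear glass jar with a knob lid, 76 mm across, 110 mm high; origin at the centre of its underside. Not to be moved.
Mind the look-alikes: they are no part of the job. Leave any purple or yellow look-alike of the part that bears soap0_center alone.

How it is judged:
By the outcome, as a careful person would: the job done as asked, in the order asked, and still so for the second after the job is handed in, with the robot touching nothing.
Of soap0, soap1, soap2, soap3 only 3 to 4 are there at a start; the rules pass over those that are not, and their reading is None.
At some moment in a run one of soap0, soap1, soap2, soap3, tamper may be knocked a few centimetres aside while the robot is not near it.
It also fails if it takes over 210 s, if anything falls off the work surface, if the arm or the gripper's body presses on something with over 40 N, if the wrist force passes 120 N, or if a joint passes its speed limit or range.

## Working session

There is one attempt and no reset: what is moved stays moved. The work goes in short steps, Python scripts to look and compute and a tool call to move; the robot and the scene stay as the last step left them, time stands still between calls to the robot, and variables do not carry over. Pictures are saved under pics/ and viewed, at most 18 in all, crops included, and the job is handed in when it is done.

Besides the shell and the picture viewer there is one more tool, called after "Request:" by a JSON object that holds its "fn" and its "kwargs". servo_tool: Moves the arm, as the interface text tells. Its arguments: {"type":"object","properties":{"commands":{"type":"array","items":{"type":"array","items":{"type":"array","items":{"type":"number"}}}}},"required":["commands"]}

```bash
ls; mkdir -p pics; python3 - <<'E'
from station import r
import cv2,numpy as np
s=r.sense()
for k in ('time_s','tcp_pos','ee_rot','gripper_width','wrist_force'): print(k,s[k])
for n in ('top','side'):
    c=r.capture(n); cv2.imwrite(f'pics/{n}0.png',c['pixels'][:,:,::-1]); print(n,c['camera_matrix'],c['dist'],c['R'],c['t'])
E
```

```text
pics
time_s 0.0
tcp_pos [0.23435686 0.57876325 0.23244768]
ee_rot [[ 9.26815523e-01 -3.75516235e-01 -7.37401713e-04]
 [-3.75516944e-01 -9.26813159e-01 -2.09587328e-03]
 [ 1.03600832e-04  2.21939473e-03 -9.99997532e-01]]
gripper_width 1.001110169278482
wrist_force [-0.20177001  1.06568347  0.16940268]
top [[387.49504537   0.         256.00691703]
 [  0.         387.49504537 194.01732197]
 [  0.           0.           1.        ]] [-0.01050872  0.          0.          0.          0.        ] [[-0.00248381 -0.99998993  0.00373845]
 [-0.97901011  0.00166978 -0.20380483]
 [ 0.20379653 -0.00416619 -0.9790044 ]] [0.00885521 0.59429568 0.83674545]
side [[351.22643667   0.         257.86733173]
 [  0.         351.22643667 187.48532369]
 [  0.           0.           1.        ]] [-0.04146867  0.          0.          0.          0.        ] [[ 0.72199166 -0.69185189  0.00830764]
 [-0.52835694 -0.55904709 -0.63898771]
 [ 0.44672921  0.4569544  -0.76917208]] [-0.41634538  0.36967162  0.78898244]
```

View pics/top0.png

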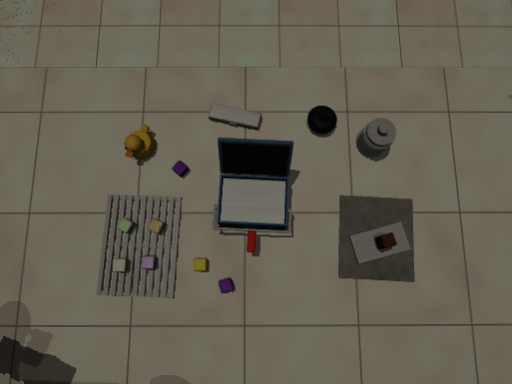

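View pics/side0.png

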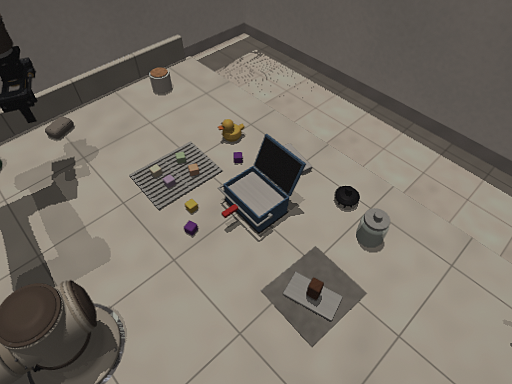

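The top view shows four soaps on the left rack: green (125,226), orange (156,226), cream (120,265) and lilac (148,262). Loose yellow and purple cubes are decoys. The tin is at (253,190) with its red tab at (251,241), and the tamper is on the right mat at (382,242). The side view agrees.

```bash
cat > h.py <<'E'
from station import r
import cv2,numpy as np
from scipy.spatial.transform import Rotation as Ro
def ray(c,px,z):
    p=cv2.undistortPoints(np.array(px,float).reshape(-1,1,2),c['camera_matrix'],np.array(c['dist'])).reshape(-1,2)
    d=np.c_[p,np.ones(len(p))]@c['R']; o=-c['R'].T@c['t']
    return o+d*((z-o[2])/d[:,2])[:,None]
def proj(c,X):
    return cv2.projectPoints(np.array(X,float).reshape(-1,1,3),cv2.Rodrigues(c['R'])[0],c['t'],c['camera_matrix'],np.array(c['dist']))[0].reshape(-1,2)
def blobs(c,lo,hi,amin=30):
    h=cv2.cvtColor(c['pixels'],cv2.COLOR_RGB2HSV); m=cv2.inRange(h,np.array(lo),np.array(hi))
    cs,_=cv2.findContours(m,cv2.RETR_EXTERNAL,cv2.CHAIN_APPROX_NONE)
    return sorted([k for k in cs if cv2.contourArea(k)>amin],key=cv2.contourArea,reverse=True)
def quad(c,k,z):
    "centre, sides, yaw (mod 90) of a contour cast on plane z"
    P=ray(c,k.reshape(-1,2),z)[:,:2]; (cx,cy),(w,h),a=cv2.minAreaRect((P*1000).astype(np.float32))
    return np.round([cx,cy,w,h,a],1)
def pose():
    s=r.sense(); R=np.array(s['ee_rot']); yaw=np.degrees(np.arctan2(R[1,0],R[0,0]))
    return np.array(s['tcp_pos'])*1000,yaw,s
def rel(p,yaw):
    "shift (mm, tool axes) and rotvec from measured pose to pose pointing down, tool x at yaw"
    t,y,s=pose(); R=np.array(s['ee_rot']); T=Ro.from_euler('z',yaw,degrees=True).as_matrix()@np.diag([1,-1,-1])
    return np.round(R.T@(np.array(p)-t),1),np.round(Ro.from_matrix(R.T@T).as_rotvec(),3)
E
python3 - <<'E'
from h import *
c=r.capture('top'); h=cv2.cvtColor(c['pixels'],cv2.COLOR_RGB2HSV)
for n,p in dict(green=(125,226),orange=(156,226),cream=(120,265),lilac=(148,262),yel=(200,265),handle=(388,241),foot=(365,245),blue=(222,200),tab=(251,241),rack=(110,245),mat=(350,210),plate=(250,200)).items():
    print(n,h[p[1],p[0]],h[p[1]+3,p[0]+3],(ray(c,p,0.034)[0]*1000).round())
k=blobs(c,(100,80,20),(125,255,255)); print([(cv2.contourArea(q),cv2.boundingRect(q)) for q in k[:4]])
cv2.imwrite('pics/tin.png',cv2.convertScaleAbs(cv2.resize(c['pixels'][120:270,90:310,::-1],None,fx=3.6,fy=3.6,interpolation=cv2.INTER_CUBIC),alpha=1.6))
E
```

```text
green [ 41  74 114] [43 79 68] [524. 315.  34.]
orange [ 22  99 111] [ 13 141  78] [524. 243.  34.]
cream [ 36  34 114] [ 30  31 108] [434. 321.  34.]
lilac [152  39 111] [146  37 111] [440. 257.  34.]
yel [ 29 198 111] [ 29 198 112] [433. 137.  34.]
handle [ 11 200  37] [ 10 201  33] [ 487. -301.   34.]
foot [24 30 86] [20 26 87] [ 478. -246.   34.]
blue [23 24 97] [ 37  20 113] [586.  88.  34.]
tab [  1 223 103] [  1 214  69] [488.  19.  34.]
rack [21 28 90] [24 36 35] [479. 347.  34.]
mat [18 46 56] [17 42 54] [ 561. -215.   34.]
plate [ 21  30 112] [ 25  25 112] [585.  22.  34.]
[(3257.5, (217, 174, 71, 53)), (303.0, (218, 138, 75, 38))]
```

View pics/tin.png

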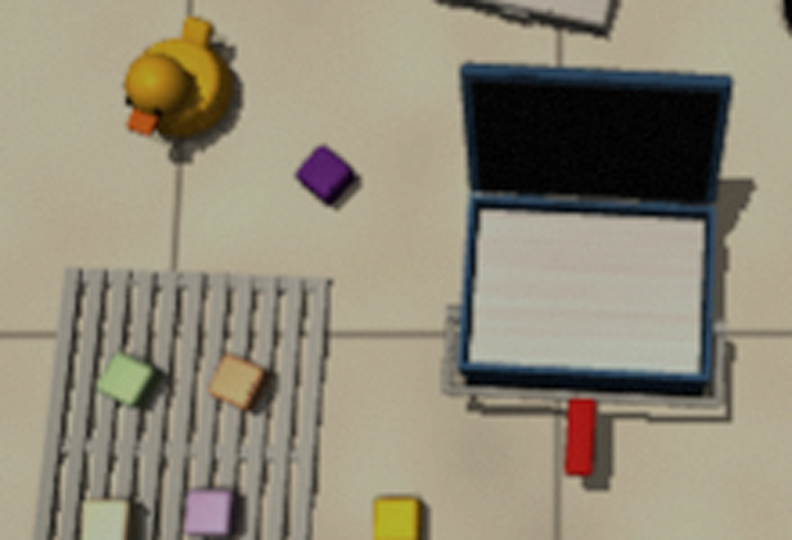

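The crop shows the rim's front outer corners at about (461,374) and (709,381) and its rear ones at (470,200) and (713,207). The tin is turned slightly, and the red tab spans crop rows 400–475.

```bash
python3 - <<'E'
from h import *
c=r.capture('top')
q=np.array([(461,374),(709,381),(713,207),(470,200)])/3.6+[90,120]
P=ray(c,q-0.5,.075)*1000; print(P.round(1)); print([round(np.linalg.norm(P[i]-P[(i+1)%4]),1) for i in range(4)],P.mean(0))
for i,j in((1,0),(2,3)): d=P[j]-P[i]; print('yaw',np.degrees(np.arctan2(-d[0],d[1])))
k=[b for b in blobs(c,(0,180,60),(4,255,255))]; 
for b in k[:2]: print('tab',quad(c,b,.066))
k=blobs(c,(5,150,10),(14,255,60)); print('handle',[quad(c,b,.076) for b in k[:2]],[cv2.boundingRect(b) for b in k[:2]])
for n,lo,hi in (('green',(36,55,85),(50,255,255)),('orange',(12,80,85),(24,170,255)),('lilac',(135,25,85),(165,255,255)),('cream',(28,29,95),(38,60,255))):
    for b in blobs(c,lo,hi,40)[:3]: print(n,quad(c,b,.034),cv2.boundingRect(b))
t,y,s=pose(); print(t,y)
print(rel((480,285,260),-5))
E
```

```text
[[524.2  94.2  75. ]
 [519.5 -60.5  75. ]
 [631.3 -65.1  75. ]
 [636.2  90.4  75. ]]
[np.float64(154.7), np.float64(111.9), np.float64(155.5), np.float64(112.0)] [577.82811418  14.74800675  75.        ]
yaw -1.7391016249343476
yaw -1.7894955878657597
tab [485.6  20.2  15.7  44.8  89.9]
handle [array([ 485.1, -282.1,   26.6,   36.1,   14.6])] [(377, 233, 19, 15)]
green [527.2 318.9  26.8  25.7  64. ] (117, 218, 14, 14)
orange [525.7 245.7  26.9  29.6  66. ] (148, 218, 15, 15)
lilac [441.5 259.2  26.1  23.1   2.9] (142, 256, 11, 12)
cream [992.7 321.9 111.2 112.8  89.8] (112, 27, 44, 40)
cream [992.3   7.9 111.1 112.8  90. ] (234, 27, 44, 40)
cream [ 992.1 -303.6  114.7  103.9    3. ] (357, 27, 41, 41)
[234.47229321 578.97337704 232.87211071] -22.05404534682957
(array([337.9, 180.3, -26.8]), array([ 0.001,  0.   , -0.298]))
```

Request:
{"fn": "servo_tool", "kwargs": {"commands": [[[0,40,22,-3,0,0,0],[0,80,43,-6,0,0,0],[0,120,64,-10,0,0,0],[0,160,86,-13,0,0,0],[0,200,107,-16,0,0,0]]]}}

```text
time_s: 0.7
tcp_pos: [0.3805, 0.4034, 0.2497]
ee_rot: [[0.927, -0.375, -0.0], [-0.375, -0.927, -0.0], [-0.0, 0.0, -1.0]]
wrist_force: [0.8, 0.9, 0.1]
gripper_width: 0.996
gripper_force: 0.0
```

Request:
{"fn": "servo_tool", "kwargs": {"commands": [[[0,40,22,-3,0,0,-0.09],[0,80,43,-6,0,0,-0.18],[0,120,64,-10,0,0,-0.27],[0,138,73,-12,0,0,-0.353],[0,138,73,-12,0,0,-0.353]]]}}

```text
time_s: 1.2
tcp_pos: [0.4817, 0.2835, 0.2616]
ee_rot: [[0.999, -0.035, 0.0], [-0.035, -0.999, -0.0], [0.0, 0.0, -1.0]]
wrist_force: [0.3, 0.6, -1.1]
gripper_width: 0.999
gripper_force: 0.0
```

```bash
python3 - <<'E'
from h import *
t,y,s=pose(); print(t,y,s['time_s'],s['wrist_force'],s['joints'])
c=r.capture('wrist'); cv2.imwrite('pics/w1.png',c['pixels'][:,:,::-1])
print(c['R'],-c['R'].T@c['t'])
h=cv2.cvtColor(c['pixels'],cv2.COLOR_RGB2HSV)
for n,p in dict(g=(527,319),o=(526,246),l=(441.5,259),c=(434,323)).items():
    u=proj(c,[p[0]/1e3,p[1]/1e3,.034])[0].astype(int); print(n,u,h[min(383,max(0,u[1])),min(511,max(0,u[0]))])
E
```

```text
[481.71606759 283.5270987  261.6403984 ] -2.0260177338402734 1.2 [ 0.33417941  0.63869298 -1.0841351 ] [ 4.70986202e+01  1.45071281e+01 -6.38531750e+00  1.28648531e-02
 -6.91025109e+01  4.08707733e+01]
[[-3.55711077e-02 -9.99367132e-01  1.78639643e-04]
 [-9.57032937e-01  3.41157544e-02  2.87965403e-01]
 [-2.87789253e-01  1.00722843e-02 -9.57640796e-01]] [0.56081464 0.28094536 0.4132625 ]
g [227 133] [ 42  78 186]
o [282 132] [ 15 134 217]
l [274 193] [158  43 119]
c [229 199] [ 34  49 220]
```

View pics/w1.png

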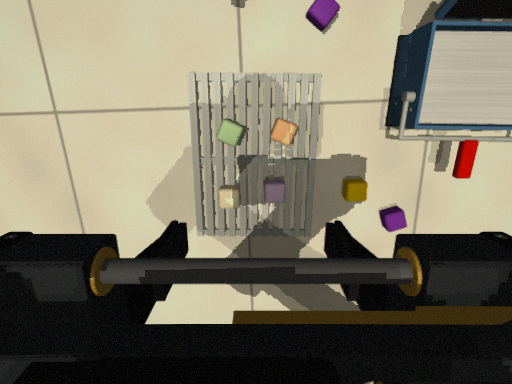

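The wrist view shows all four soaps where the top view put them: green (231,132), orange (284,131), cream (229,196), lilac (275,190). I'll plan the pick and place of the orange soap.

```bash
cat >> h.py <<'E'
TIN=np.array([578.,15.]);TY=-1.8
def tin(x,y,z):
    a=np.radians(TY); return [TIN[0]+x*np.cos(a)-y*np.sin(a),TIN[1]+x*np.sin(a)+y*np.cos(a),z]
def plan(start,way):
    "segments: shift in tool axes (mm) and az (rad) between (x,y,z,yaw) poses"
    a=start
    for b in way:
        d=np.array(b[:3])-a[:3]; y=np.radians(a[3]); c,s=np.cos(y),np.sin(y)
        print(np.round([c*d[0]+s*d[1],s*d[0]-c*d[1],-d[2]],0),'az',round(-np.radians(b[3]-a[3]),3),'to',np.round(b,1)); a=b
def soap(start,p,yaw,slot):
    plan(start,[(*p,120,yaw),(*p,22,yaw),(*p,140,yaw),(*tin(*slot,140),TY),(*tin(*slot,75),TY),(*tin(*slot,140),TY)])
E
python3 - <<'E'
from h import *
soap((482,283.5,261,-2),(526,246),-24,(18,-32))
E
```

```text
[ 45.  36. 141.] az 0.384 to [526 246 120 -24]
[ 0. -0. 98.] az -0.0 to [526 246  22 -24]
[   0.   -0. -118.] az -0.0 to [526 246 140 -24]
[170. 213.  -0.] az -0.387 to [595.  -17.5 140.   -1.8]
[ 0. -0. 65.] az -0.0 to [595.  -17.5  75.   -1.8]
[  0.  -0. -65.] az -0.0 to [595.  -17.5 140.   -1.8]
```

Request:
{"fn": "servo_tool", "kwargs": {"commands": [[[0.3,12,9,35,0,0,0.1],[0.3,24,18,71,0,0,0.2],[0.3,35,27,106,0,0,0.3],[0.3,45,36,141,0,0,0.384],[0.3,45,36,141,0,0,0.384]]]}}

```text
time_s: 1.75
tcp_pos: [0.521, 0.2462, 0.115]
ee_rot: [[0.914, -0.406, -0.01], [-0.406, -0.914, -0.007], [-0.006, 0.01, -1.0]]
wrist_force: [-0.4, -0.1, -0.2]
gripper_width: 0.718
gripper_force: 0.0
```

```bash
python3 - <<'E'
from h import *
t,y,s=pose(); print(t,y,s['gripper_width'])
c=r.capture('wrist'); cv2.imwrite('pics/w2.png',c['pixels'][:,:,::-1])
for b in blobs(c,(8,80,60),(24,220,255),200)[:3]: print(quad(c,b,.034),cv2.boundingRect(b))
E
```

```text
[521.00472281 246.21284219 115.03756157] -23.980076996934333 0.7177797574634739
[385.3 211.5 312.3  45.8  65.4] (186, 284, 309, 41)
[529.1 243.6  29.6  32.6  65.8] (237, 172, 35, 37)
[409.9 176.3  17.6  54.7  78.9] (358, 247, 22, 49)
```

View pics/w2.png

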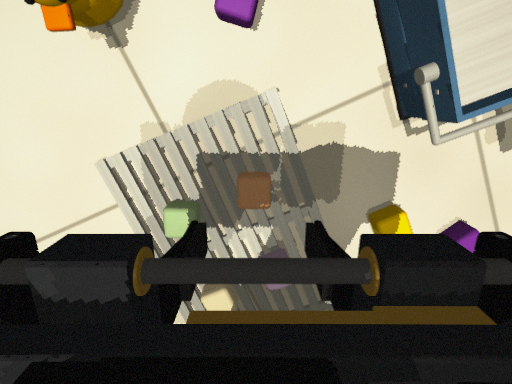

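The wrist view shows the orange soap centred ahead between the fingers at (254,190), with its sides square to the image. I'll descend with a small correction, grip and lift.

Request:
{"fn": "servo_tool", "kwargs": {"commands": [[[0.3,3,1,40,0,0,0],[0.3,3,1,75,0,0,0],[0.3,3,1,92,0,0,0],[0.3,3,1,98,0,0,0],[0.3,3,1,98,0,0,0]]]}}

```text
time_s: 2.3
tcp_pos: [0.5269, 0.2475, 0.0236]
ee_rot: [[0.916, -0.402, 0.002], [-0.402, -0.916, 0.001], [0.001, -0.001, -1.0]]
wrist_force: [0.1, 0.8, -0.2]
gripper_width: 0.697
gripper_force: 0.0
```

Request:
{"fn": "servo_tool", "kwargs": {"commands": [[[1,0,0,0,0,0,0],[1,0,0,0,0,0,0],[1,0,0,0,0,0,0],[1,0,0,0,0,0,0],[1,0,0,0,0,0,0]]]}}

```text
time_s: 2.8
tcp_pos: [0.5265, 0.246, 0.0229]
ee_rot: [[0.915, -0.404, 0.0], [-0.404, -0.915, 0.0], [0.0, -0.0, -1.0]]
wrist_force: [-0.9, -0.5, 2.4]
gripper_width: 0.34
gripper_force: 30.0
```

Request:
{"fn": "servo_tool", "kwargs": {"commands": [[[1,0,0,-15,0,0,0],[1,0,0,-45,0,0,0],[1,0,0,-80,0,0,0],[1,0,0,-118,0,0,0],[1,0,0,-118,0,0,0]]]}}

```text
time_s: 3.3
tcp_pos: [0.5296, 0.248, 0.1466]
ee_rot: [[0.915, -0.403, 0.01], [-0.403, -0.915, 0.007], [0.007, -0.01, -1.0]]
wrist_force: [0.8, 0.7, -0.0]
gripper_width: 0.344
gripper_force: 30.0
```

Request:
{"fn": "servo_tool", "kwargs": {"commands": [[[1,28,36,0,0,0,-0.07],[1,58,74,0,0,0,-0.15],[1,88,112,0,0,0,-0.23],[1,118,150,0,0,0,-0.31],[1,148,188,0,0,0,-0.31]]]}}

```text
time_s: 3.8
tcp_pos: [0.5857, 0.0124, 0.14]
ee_rot: [[0.995, -0.104, -0.001], [-0.104, -0.995, -0.0], [-0.001, 0.0, -1.0]]
wrist_force: [1.3, -0.1, -0.5]
gripper_width: 0.341
gripper_force: 30.0
```

```bash
python3 - <<'E'
from h import *
t,y,s=pose(); print(t,y); print(rel(tin(18,-32,75),TY),rel(tin(18,-32,140),TY))
E
```

```text
[585.67929734  12.41090411 139.95023601] -5.972366748848888
(array([12.4, 28.8, 64.9]), array([ 0.   ,  0.001, -0.073])) (array([12.4, 28.8, -0.1]), array([ 0.   ,  0.001, -0.073]))
```

Request:
{"fn": "servo_tool", "kwargs": {"commands": [[[1,6,15,0,0,0,-0.073],[1,11,29,0,0,0,-0.073],[1,11,29,25,0,0,-0.073],[1,11,29,50,0,0,-0.073],[1,11,29,62,0,0,-0.073]]]}}

```text
time_s: 4.3
tcp_pos: [0.5921, -0.0157, 0.076]
ee_rot: [[0.999, -0.034, -0.005], [-0.034, -0.999, -0.0], [-0.004, 0.001, -1.0]]
wrist_force: [-0.2, -0.5, -1.0]
gripper_width: 0.343
gripper_force: 30.0
```

Request:
{"fn": "servo_tool", "kwargs": {"commands": [[[1,0,0,2,0,0,0],[1,0,0,2,0,0,0],[0.52,0,0,2,0,0,0],[0.52,0,0,2,0,0,0],[0.52,0,0,2,0,0,0]]]}}

```text
time_s: 4.8
tcp_pos: [0.5943, -0.0155, 0.0774]
ee_rot: [[0.999, -0.033, 0.002], [-0.033, -0.999, 0.0], [0.002, -0.0, -1.0]]
wrist_force: [0.2, -1.1, 0.4]
gripper_width: 0.467
gripper_force: 0.0
```

Request:
{"fn": "servo_tool", "kwargs": {"commands": [[[0.52,0,0,-10,0,0,0],[0.52,0,0,-40,0,0,0],[0.52,0,0,-80,0,0,0],[0.3,-20,-30,-100,0,0,0],[0.3,-30,-70,-100,0,0,0]]]}}

```text
time_s: 5.3
tcp_pos: [0.5675, 0.0551, 0.1816]
ee_rot: [[0.999, -0.036, 0.008], [-0.036, -0.999, 0.002], [0.008, -0.003, -1.0]]
wrist_force: [0.5, 0.1, 0.1]
gripper_width: 0.587
gripper_force: 0.0
```

```bash
python3 - <<'E'
from h import *
t,y,s=pose(); print(t,y,s['time_s'])
c=r.capture('wrist'); cv2.imwrite('pics/w3.png',c['pixels'][:,:,::-1])
c=r.capture('top')
for n,lo,hi in (('green',(36,55,40),(50,255,255)),('orange',(8,80,40),(24,170,255)),('lilac',(135,25,40),(165,255,255)),('cream',(27,29,95),(38,60,255))):
    for b in blobs(c,lo,hi,40)[:4]:
        q=quad(c,b,.034)
        if q[0]<700 and q[2]<60: print(n,q,cv2.boundingRect(b))
E
```

```text
[567.51288008  55.14829352 181.64255726] -2.037890683643028 5.3
lilac [440.4 258.4  30.4  27.3  89.9] (141, 256, 14, 13)
```

View pics/w3.png

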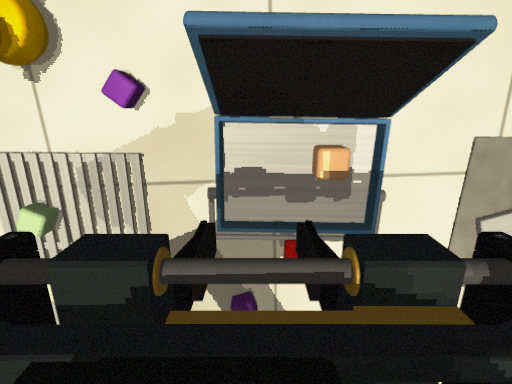

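The orange soap sits in the tin's rear right at (332,162), about where planned. The green soap is next.

```bash
python3 - <<'E'
from h import *
soap((567,54.5,177,-2),(527,318),-25,(18,32))
E
```

```text
[ -49. -262.   57.] az 0.401 to [527 318 120 -25]
[ 0. -0. 98.] az -0.0 to [527 318  22 -25]
[   0.   -0. -118.] az -0.0 to [527 318 140 -25]
[178. 217.  -0.] az -0.405 to [597.   46.4 140.   -1.8]
[ 0. -0. 65.] az -0.0 to [597.   46.4  75.   -1.8]
[  0.  -0. -65.] az -0.0 to [597.   46.4 140.   -1.8]
```

Request:
{"fn": "servo_tool", "kwargs": {"commands": [[[0.3,-9,-47,0,0,0,0],[0.3,-18,-94,0,0,0,0],[0.3,-27,-141,0,0,0,0],[0.3,-36,-188,20,0,0,0],[0.3,-45,-230,40,0,0,0]]]}}

```text
time_s: 5.9
tcp_pos: [0.5291, 0.2887, 0.1378]
ee_rot: [[0.999, -0.033, 0.003], [-0.033, -0.999, 0.002], [0.003, -0.002, -1.0]]
wrist_force: [1.8, -0.6, -0.2]
gripper_width: 0.7
gripper_force: 0.0
```

Request:
{"fn": "servo_tool", "kwargs": {"commands": [[[0.3,-4,-32,17,0,0,0.1],[0.3,-4,-32,17,0,0,0.2],[0.3,-4,-32,17,0,0,0.3],[0.3,-4,-32,17,0,0,0.4],[0.3,-4,-32,17,0,0,0.4]]]}}

```text
time_s: 6.4
tcp_pos: [0.526, 0.3186, 0.12]
ee_rot: [[0.908, -0.419, 0.0], [-0.419, -0.908, 0.0], [0.0, -0.0, -1.0]]
wrist_force: [-0.4, 0.0, 0.1]
gripper_width: 0.701
gripper_force: 0.0
```

```bash
cat >> h.py <<'E'
HSV=dict(green=((34,50,40),(52,255,255)),orange=((8,80,40),(24,220,255)),lilac=((135,20,40),(170,255,255)),cream=((26,29,60),(38,90,255)))
def look(n,cam='wrist',z=.034,amin=200):
    c=r.capture(cam)
    for b in blobs(c,*HSV[n],amin)[:6]:
        q=quad(c,b,z)
        if 20<q[2]<50 and 20<q[3]<50: print(n,q,cv2.boundingRect(b))
    return c
E
python3 - <<'E'
from h import *
look('green'); t,y,s=pose(); print(t,y,s['time_s'])
E
```

```text
green [530.4 315.9  29.3  34.1  64.3] (240, 174, 34, 38)
[526.00005175 318.53838024 119.97698068] -24.691369744983483 6.45
```

Request:
{"fn": "servo_tool", "kwargs": {"commands": [[[0.3,3,1,40,0,0,0],[0.3,3,1,75,0,0,0],[0.3,3,1,92,0,0,0],[0.3,3,1,98,0,0,0],[0.3,3,1,98,0,0,0]]]}}

```text
time_s: 6.95
tcp_pos: [0.5282, 0.3163, 0.0215]
ee_rot: [[0.908, -0.418, -0.0], [-0.418, -0.908, -0.001], [0.0, 0.001, -1.0]]
wrist_force: [0.8, 1.3, 1.0]
gripper_width: 0.703
gripper_force: 0.0
```

Request:
{"fn": "servo_tool", "kwargs": {"commands": [[[1,0,0,0,0,0,0],[1,0,0,0,0,0,0],[1,0,0,0,0,0,0],[1,0,0,0,0,0,0],[1,0,0,0,0,0,0]]]}}

```text
time_s: 7.45
tcp_pos: [0.5281, 0.3166, 0.0219]
ee_rot: [[0.908, -0.419, 0.0], [-0.419, -0.908, 0.0], [0.0, -0.001, -1.0]]
wrist_force: [-0.6, -0.4, 1.9]
gripper_width: 0.341
gripper_force: 30.0
```

Request:
{"fn": "servo_tool", "kwargs": {"commands": [[[1,0,0,-15,0,0,0],[1,0,0,-45,0,0,0],[1,0,0,-80,0,0,0],[1,0,0,-118,0,0,0],[1,0,0,-118,0,0,0]]]}}

```text
time_s: 7.95
tcp_pos: [0.531, 0.3188, 0.1459]
ee_rot: [[0.908, -0.418, 0.01], [-0.418, -0.908, 0.008], [0.006, -0.011, -1.0]]
wrist_force: [0.6, 0.4, 0.9]
gripper_width: 0.339
gripper_force: 30.0
```

Request:
{"fn": "servo_tool", "kwargs": {"commands": [[[1,28,36,0,0,0,0],[1,58,74,0,0,0,0],[1,88,112,0,0,0,0],[1,118,150,0,0,0,0],[1,148,188,0,0,0,0]]]}}

```text
time_s: 8.45
tcp_pos: [0.5833, 0.082, 0.139]
ee_rot: [[0.908, -0.419, -0.001], [-0.419, -0.908, -0.0], [-0.001, 0.0, -1.0]]
wrist_force: [0.4, -0.3, -0.7]
gripper_width: 0.341
gripper_force: 30.0
```

Request:
{"fn": "servo_tool", "kwargs": {"commands": [[[1,25,28,0,0,0,-0.1],[1,25,28,0,0,0,-0.2],[1,25,28,0,0,0,-0.3],[1,25,28,0,0,0,-0.4],[1,25,28,0,0,0,-0.4]]]}}

```text
time_s: 8.95
tcp_pos: [0.5941, 0.0476, 0.1389]
ee_rot: [[0.999, -0.033, -0.001], [-0.033, -0.999, -0.0], [-0.001, 0.0, -1.0]]
wrist_force: [0.2, 0.3, -0.2]
gripper_width: 0.339
gripper_force: 30.0
```

```bash
python3 - <<'E'
from h import *
t,y,s=pose(); print(t,y); print(rel(tin(16,32,77),TY))
E
```

```text
[594.06818463  47.59772871 138.86677416] -1.917427420066507
(array([ 1. ,  1.1, 61.9]), array([ 0.   ,  0.001, -0.002]))
```

Request:
{"fn": "servo_tool", "kwargs": {"commands": [[[1,1,1,20,0,0,0],[1,1,1,40,0,0,0],[1,1,1,54,0,0,0],[1,1,1,62,0,0,0],[1,1,1,62,0,0,0]]]}}

```text
time_s: 9.45
tcp_pos: [0.5946, 0.0467, 0.0762]
ee_rot: [[0.999, -0.034, -0.003], [-0.034, -0.999, -0.001], [-0.003, 0.001, -1.0]]
wrist_force: [0.2, -0.2, -0.5]
gripper_width: 0.344
gripper_force: 30.0
```

Request:
{"fn": "servo_tool", "kwargs": {"commands": [[[0.52,0,0,0,0,0,0],[0.52,0,0,0,0,0,0],[0.52,0,0,0,0,0,0],[0.52,0,0,0,0,0,0],[0.52,0,0,-10,0,0,0]]]}}

```text
time_s: 9.95
tcp_pos: [0.5946, 0.0466, 0.0869]
ee_rot: [[0.999, -0.033, -0.003], [-0.033, -0.999, -0.001], [-0.003, 0.001, -1.0]]
wrist_force: [-0.5, -0.1, -0.5]
gripper_width: 0.478
gripper_force: 0.0
```

Request:
{"fn": "servo_tool", "kwargs": {"commands": [[[0.52,0,0,-30,0,0,0],[0.52,0,0,-70,0,0,0],[0.3,-25,-30,-90,0,0,0],[0.3,-55,-65,-90,0,0,0],[0.3,-85,-100,-90,0,0,0]]]}}

```text
time_s: 10.45
tcp_pos: [0.5135, 0.1506, 0.1795]
ee_rot: [[0.999, -0.034, 0.003], [-0.034, -0.999, 0.002], [0.003, -0.002, -1.0]]
wrist_force: [-0.1, 1.4, -1.5]
gripper_width: 0.655
gripper_force: 0.0
```

Request:
{"fn": "servo_tool", "kwargs": {"commands": [[[0.3,-25,-30,0,0,0,0],[0.3,-50,-60,0,0,0,0],[0.3,-68,-90,20,0,0,0],[0.3,-75,-107,45,0,0,0],[0.3,-75,-107,57,0,0,0]]]}}

```text
time_s: 10.95
tcp_pos: [0.4411, 0.2605, 0.1199]
ee_rot: [[1.0, -0.03, -0.001], [-0.03, -1.0, -0.0], [-0.001, 0.0, -1.0]]
wrist_force: [-0.2, -0.1, 0.1]
gripper_width: 0.699
gripper_force: 0.0
```

```bash
python3 - <<'E'
from h import *
c=look('lilac'); look('cream'); t,y,s=pose(); print(t,y,s['time_s'])
cv2.imwrite('pics/w4.png',c['pixels'][:,:,::-1])
E
```

```text
lilac [444.8 258.5  28.8  33.5  88.3] (242, 176, 33, 37)
lilac [406.1  88.9  49.4  21.5  69.3] (418, 217, 45, 31)
cream [5.784e+02 4.360e+02 3.850e+01 2.560e+01 5.000e-01] (0, 0, 36, 60)
[441.470064   258.31699855 119.48044831] -1.844135474907577 11.05
```

View pics/w4.png

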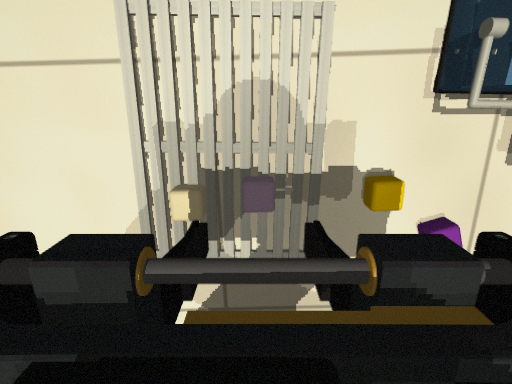

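The lilac soap is between the fingers at (259,194), square to the tool. Cream is to its left at (187,202). I'll grip lilac with a narrower opening.

Request:
{"fn": "servo_tool", "kwargs": {"commands": [[[0.4,2,0,40,0,0,0],[0.4,2,0,70,0,0,0],[0.4,2,0,90,0,0,0],[0.4,2,0,97,0,0,0],[0.4,2,0,97,0,0,0]]]}}

```text
time_s: 11.55
tcp_pos: [0.445, 0.2584, 0.0237]
ee_rot: [[0.999, -0.034, -0.0], [-0.034, -0.999, -0.001], [-0.0, 0.001, -1.0]]
wrist_force: [0.1, 0.4, 0.4]
gripper_width: 0.6
gripper_force: 0.0
```

Request:
{"fn": "servo_tool", "kwargs": {"commands": [[[1,0,0,0,0,0,0],[1,0,0,0,0,0,0],[1,0,0,0,0,0,0],[1,0,0,0,0,0,0],[1,0,0,0,0,0,0]]]}}

```text
time_s: 12.05
tcp_pos: [0.4446, 0.2592, 0.0244]
ee_rot: [[0.999, -0.032, 0.001], [-0.032, -0.999, 0.001], [0.001, -0.001, -1.0]]
wrist_force: [-0.3, -1.0, 5.1]
gripper_width: 0.343
gripper_force: 30.0
```

Request:
{"fn": "servo_tool", "kwargs": {"commands": [[[1,0,0,-15,0,0,0],[1,0,0,-45,0,0,0],[1,0,0,-80,0,0,0],[1,0,0,-118,0,0,0],[1,0,0,-118,0,0,0]]]}}

```text
time_s: 12.55
tcp_pos: [0.447, 0.2614, 0.1469]
ee_rot: [[0.999, -0.031, 0.009], [-0.031, -0.999, 0.008], [0.009, -0.008, -1.0]]
wrist_force: [0.3, 1.2, -0.3]
gripper_width: 0.344
gripper_force: 30.0
```

Request:
{"fn": "servo_tool", "kwargs": {"commands": [[[1,20,40,0,0,0,0],[1,40,80,0,0,0,0],[1,60,120,0,0,0,0],[1,80,160,0,0,0,0],[1,100,200,0,0,0,0]]]}}

```text
time_s: 13.05
tcp_pos: [0.5377, 0.0542, 0.1409]
ee_rot: [[0.999, -0.032, -0.001], [-0.032, -0.999, 0.0], [-0.001, 0.0, -1.0]]
wrist_force: [1.2, -0.4, -0.2]
gripper_width: 0.34
gripper_force: 30.0
```

Request:
{"fn": "servo_tool", "kwargs": {"commands": [[[1,12,36,0,0,0,0],[1,22,70,0,0,0,0],[1,22,70,0,0,0,0],[1,22,70,0,0,0,0],[1,22,70,0,0,0,0]]]}}

```text
time_s: 13.55
tcp_pos: [0.557, -0.0143, 0.1411]
ee_rot: [[0.999, -0.032, -0.001], [-0.032, -0.999, 0.0], [-0.001, -0.0, -1.0]]
wrist_force: [1.1, 0.8, -0.9]
gripper_width: 0.341
gripper_force: 30.0
```

```bash
python3 - <<'E'
from h import *
t,y,s=pose(); print(t,y); print(rel(tin(-19,-32,77),TY))
E
```

```text
[556.9549305  -14.28587598 141.09152651] -1.8413246621357975
(array([ 1.2,  2.1, 64.1]), array([-0.   ,  0.001, -0.001]))
```

Request:
{"fn": "servo_tool", "kwargs": {"commands": [[[1,1,2,20,0,0,0],[1,1,2,40,0,0,0],[1,1,2,56,0,0,0],[1,1,2,64,0,0,0],[1,1,2,64,0,0,0]]]}}

```text
time_s: 14.05
tcp_pos: [0.5578, -0.016, 0.0771]
ee_rot: [[1.0, -0.031, -0.002], [-0.031, -1.0, -0.0], [-0.002, 0.0, -1.0]]
wrist_force: [0.2, -0.3, 0.5]
gripper_width: 0.344
gripper_force: 30.0
```

Request:
{"fn": "servo_tool", "kwargs": {"commands": [[[0.52,0,0,0,0,0,0],[0.52,0,0,0,0,0,0],[0.52,0,0,0,0,0,0],[0.52,0,0,0,0,0,0],[0.52,0,0,-10,0,0,0]]]}}

```text
time_s: 14.55
tcp_pos: [0.5573, -0.0172, 0.0869]
ee_rot: [[0.999, -0.033, -0.003], [-0.033, -0.999, -0.0], [-0.003, 0.0, -1.0]]
wrist_force: [-0.8, -0.4, -0.2]
gripper_width: 0.474
gripper_force: 0.0
```

Request:
{"fn": "servo_tool", "kwargs": {"commands": [[[0.52,0,0,-30,0,0,0],[0.52,0,0,-70,0,0,0],[0.3,-15,-40,-90,0,0,0],[0.3,-30,-80,-90,0,0,0],[0.3,-45,-120,-90,0,0,0]]]}}

```text
time_s: 15.05
tcp_pos: [0.5174, 0.1056, 0.1796]
ee_rot: [[0.999, -0.034, 0.003], [-0.034, -0.999, 0.002], [0.003, -0.002, -1.0]]
wrist_force: [0.4, 0.6, -0.6]
gripper_width: 0.652
gripper_force: 0.0
```

Request:
{"fn": "servo_tool", "kwargs": {"commands": [[[0.3,-17,-43,0,0,0,0],[0.3,-34,-86,0,0,0,0],[0.3,-51,-129,0,0,0,0],[0.3,-68,-172,15,0,0,0],[0.3,-85,-208,30,0,0,0]]]}}

```text
time_s: 15.55
tcp_pos: [0.4388, 0.3177, 0.1488]
ee_rot: [[0.999, -0.032, 0.002], [-0.032, -0.999, 0.003], [0.002, -0.003, -1.0]]
wrist_force: [-0.0, 0.1, -0.8]
gripper_width: 0.701
gripper_force: 0.0
```

Request:
{"fn": "servo_tool", "kwargs": {"commands": [[[0.3,0,-8,28,0,0,0],[0.3,0,-8,28,0,0,0],[0.3,0,-8,28,0,0,0],[0.3,0,-8,28,0,0,0],[0.3,0,-8,28,0,0,0]]]}}

```text
time_s: 16.05
tcp_pos: [0.4404, 0.3228, 0.1211]
ee_rot: [[0.999, -0.034, 0.002], [-0.034, -0.999, 0.002], [0.002, -0.002, -1.0]]
wrist_force: [-0.6, -0.7, -0.5]
gripper_width: 0.704
gripper_force: 0.0
```

```bash
python3 - <<'E'
from h import *
c=look('cream'); t,y,s=pose(); print(t,y,s['time_s'])
cv2.imwrite('pics/w5.png',c['pixels'][100:260,150:380,::-1])
E
```

```text
[440.23476007 322.73878148 120.95146098] -1.9557311149284815 16.1
```

View pics/w5.png

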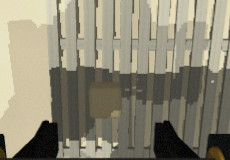

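The cream soap is at about (255,200) in the full frame, nearly centred and square to the tool. I'll grip it 2 mm further back.

Request:
{"fn": "servo_tool", "kwargs": {"commands": [[[0.3,-2,-2,40,0,0,0],[0.3,-2,-2,70,0,0,0],[0.3,-2,-2,90,0,0,0],[0.3,-2,-2,98,0,0,0],[0.3,-2,-2,98,0,0,0]]]}}

```text
time_s: 16.6
tcp_pos: [0.4377, 0.3247, 0.0213]
ee_rot: [[0.999, -0.033, -0.0], [-0.033, -0.999, -0.001], [-0.0, 0.001, -1.0]]
wrist_force: [-0.3, -0.5, 0.7]
gripper_width: 0.701
gripper_force: 0.0
```

Request:
{"fn": "servo_tool", "kwargs": {"commands": [[[1,0,0,0,0,0,0],[1,0,0,0,0,0,0],[1,0,0,0,0,0,0],[1,0,0,0,0,0,0],[1,0,0,0,0,0,0]]]}}

```text
time_s: 17.1
tcp_pos: [0.4375, 0.3252, 0.022]
ee_rot: [[0.999, -0.033, 0.0], [-0.033, -0.999, 0.0], [0.0, -0.0, -1.0]]
wrist_force: [-1.0, -0.4, 2.1]
gripper_width: 0.343
gripper_force: 30.0
```

Request:
{"fn": "servo_tool", "kwargs": {"commands": [[[1,0,0,-15,0,0,0],[1,0,0,-45,0,0,0],[1,0,0,-80,0,0,0],[1,0,0,-118,0,0,0],[1,0,0,-118,0,0,0]]]}}

```text
time_s: 17.6
tcp_pos: [0.44, 0.3279, 0.1453]
ee_rot: [[0.999, -0.031, 0.008], [-0.031, -0.999, 0.009], [0.008, -0.009, -1.0]]
wrist_force: [0.0, -0.1, -0.5]
gripper_width: 0.341
gripper_force: 30.0
```

Request:
{"fn": "servo_tool", "kwargs": {"commands": [[[1,20,40,0,0,0,0],[1,40,80,0,0,0,0],[1,60,120,0,0,0,0],[1,80,160,0,0,0,0],[1,100,200,0,0,0,0]]]}}

```text
time_s: 18.1
tcp_pos: [0.5309, 0.1203, 0.1391]
ee_rot: [[0.999, -0.032, -0.001], [-0.032, -0.999, -0.0], [-0.001, 0.0, -1.0]]
wrist_force: [0.9, 0.1, -0.3]
gripper_width: 0.342
gripper_force: 30.0
```

Request:
{"fn": "servo_tool", "kwargs": {"commands": [[[1,14,36,0,0,0,0],[1,30,71,0,0,0,0],[1,30,71,0,0,0,0],[1,30,71,0,0,0,0],[1,30,71,0,0,0,0]]]}}

```text
time_s: 18.6
tcp_pos: [0.558, 0.0506, 0.1391]
ee_rot: [[0.999, -0.032, -0.001], [-0.032, -0.999, -0.0], [-0.001, 0.0, -1.0]]
wrist_force: [-0.2, 0.0, -1.3]
gripper_width: 0.342
gripper_force: 30.0
```

```bash
python3 - <<'E'
from h import *
t,y,s=pose(); print(t,y); print(rel(tin(-19,32,77),TY))
E
```

```text
[558.03382491  50.56400282 139.13806054] -1.8492392760622458
(array([ 2.1,  2.9, 62.1]), array([ 0.   ,  0.001, -0.001]))
```

Request:
{"fn": "servo_tool", "kwargs": {"commands": [[[1,2,3,20,0,0,0],[1,2,3,40,0,0,0],[1,2,3,56,0,0,0],[1,2,3,62,0,0,0],[1,2,3,62,0,0,0]]]}}

```text
time_s: 19.1
tcp_pos: [0.5598, 0.0478, 0.0768]
ee_rot: [[1.0, -0.031, -0.002], [-0.031, -1.0, -0.001], [-0.002, 0.001, -1.0]]
wrist_force: [0.2, 0.9, -0.3]
gripper_width: 0.34
gripper_force: 30.0
```

Request:
{"fn": "servo_tool", "kwargs": {"commands": [[[0.52,0,0,0,0,0,0],[0.52,0,0,0,0,0,0],[0.52,0,0,0,0,0,0],[0.52,0,0,0,0,0,0],[0.52,0,0,-10,0,0,0]]]}}

```text
time_s: 19.6
tcp_pos: [0.5595, 0.0467, 0.087]
ee_rot: [[0.999, -0.033, -0.003], [-0.033, -0.999, -0.001], [-0.003, 0.001, -1.0]]
wrist_force: [-0.7, 0.8, -0.0]
gripper_width: 0.48
gripper_force: 0.0
```

Request:
{"fn": "servo_tool", "kwargs": {"commands": [[[0.52,0,0,-30,0,0,0],[0.52,0,0,-70,0,0,0],[0.3,-5,20,-110,0,0,0],[0.3,-10,30,-140,0,0,0],[0.3,-10,30,-140,0,0,0]]]}}

```text
time_s: 20.1
tcp_pos: [0.5516, 0.0166, 0.234]
ee_rot: [[0.999, -0.033, 0.012], [-0.033, -0.999, 0.002], [0.012, -0.002, -1.0]]
wrist_force: [-0.3, -0.4, 0.0]
gripper_width: 0.651
gripper_force: 0.0
```

```bash
python3 - <<'E'
from h import *
c=r.capture('wrist'); t,y,s=pose(); print(t,y,s['time_s'])
cv2.imwrite('pics/w6.png',c['pixels'][:,:,::-1])
for n in HSV:
  for b in blobs(c,*HSV[n],200)[:6]:
    q=quad(c,b,.086)
    if 20<q[2]<50 and 20<q[3]<50 and q[1]<100: print(n,q,cv2.boundingRect(b))
c=r.capture('top')
k=blobs(c,(5,150,10),(14,255,70)); print('handle',[(quad(c,b,.076),cv2.boundingRect(b)) for b in k[:2]])
cv2.imwrite('pics/mat.png',cv2.convertScaleAbs(cv2.resize(c['pixels'][180:300,310:440,::-1],None,fx=5,fy=5,interpolation=cv2.INTER_CUBIC),alpha=1.6))
E
```

```text
[550.41267758  17.03893528 231.10606889] -1.9265857591296092 20.15
green [595.4  46.4  30.   29.8  87.2] (213, 129, 29, 29)
orange [595.4 -14.4  30.3  29.4  88.1] (270, 127, 29, 29)
lilac [557.3 -15.4  29.4  31.5  88.1] (272, 162, 28, 29)
handle [(array([ 484.1, -279.8,   26.1,   41.1,   15.4]), (376, 233, 20, 16))]
```

View pics/w6.png

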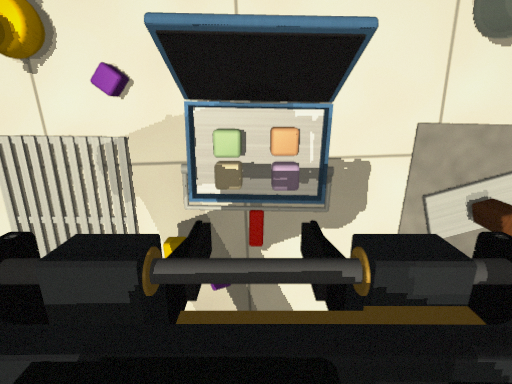

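View pics/mat.png

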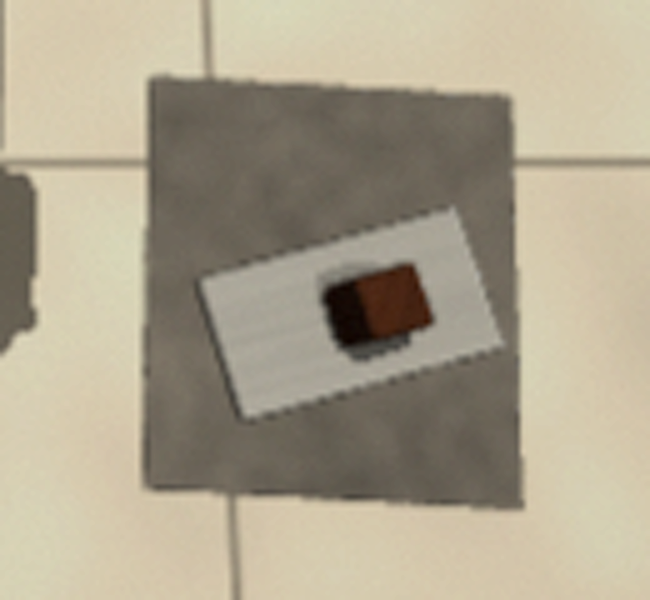

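The tin view shows all four soaps standing square: green (227,143), orange (285,141), cream (228,174), lilac (285,176). In the mat crop the foot corners are at (200,280), (455,207), (502,347), (243,418) and the mat corners at (150,76), (512,96), (522,508), (144,488).

```bash
python3 - <<'E'
from h import *
c=r.capture('top')
def corners(q,z):
    P=ray(c,np.array(q)/5+[310,180]-.5,z)[:,:2]*1000; print(P.round(),[round(np.linalg.norm(P[i]-P[i-1])) for i in range(4)],'c',P.mean(0).round(1))
    for i,j in((1,0),(2,3)): d=P[j]-P[i]; print('yaw',np.degrees(np.arctan2(-d[0],d[1])))
    return P.mean(0)
f=corners([(200,280),(455,207),(502,347),(243,418)],.014)
m=corners([(150,76),(512,96),(522,508),(144,488)],.004)
print('top of handle',ray(c,np.array([[400,300]])/5+[310,180]-.5,.076)*1000)
t,y,s=pose(); print(t,y); plan((*t,y),[(*f,180,15)]); print(s['joints'])
E
```

```text
[[ 502. -216.]
 [ 537. -341.]
 [ 470. -358.]
 [ 437. -233.]] [67, 130, 69, 130] c [ 486.8 -287.2]
yaw 15.561495053603979
yaw 14.673837225093902
[[ 604. -199.]
 [ 594. -378.]
 [ 395. -366.]
 [ 405. -187.]] [199, 179, 199, 179] c [ 499.5 -282.3]
yaw -3.328474547586957
yaw -3.1868547395819724
top of handle [[ 487.13103994 -289.73414468   76.        ]]
[548.95203372  17.26340281 227.56340194] -1.905735549825161
[-52. 306.  48.] az -0.295 to [ 486.8 -287.2  180.    15. ]
[ 1.87003845e+01  1.49448592e+01 -1.08108540e+01 -3.17281099e-02
 -6.42506246e+01  6.94076620e+01]
```

Request:
{"fn": "servo_tool", "kwargs": {"commands": [[[0.2,-8,46,0,0,0,0],[0.2,-16,92,0,0,0,0],[0.2,-24,138,0,0,0,0],[0.2,-32,184,0,0,0,0],[0.2,-40,230,0,0,0,0]]]}}

```text
time_s: 20.75
tcp_pos: [0.5009, -0.2124, 0.226]
ee_rot: [[0.999, -0.032, -0.003], [-0.032, -0.999, 0.001], [-0.003, -0.0, -1.0]]
wrist_force: [0.5, -0.2, -0.2]
gripper_width: 0.799
gripper_force: 0.0
```

Request:
{"fn": "servo_tool", "kwargs": {"commands": [[[0.2,-6,38,10,0,0,-0.1],[0.2,-12,76,25,0,0,-0.2],[0.2,-12,76,48,0,0,-0.295],[0.2,-12,76,68,0,0,-0.295],[0.2,-12,76,68,0,0,-0.295]]]}}

```text
time_s: 21.25
tcp_pos: [0.4847, -0.286, 0.155]
ee_rot: [[0.966, 0.258, -0.01], [0.258, -0.966, 0.003], [-0.008, -0.006, -1.0]]
wrist_force: [-0.1, 0.0, 0.4]
gripper_width: 0.798
gripper_force: 0.0
```

```bash
python3 - <<'E'
from h import *
t,y,s=pose(); print(t,y,s['time_s'])
c=r.capture('wrist'); cv2.imwrite('pics/w7.png',c['pixels'][:,:,::-1])
for b in blobs(c,(3,110,15),(16,255,255),300)[:3]: print(quad(c,b,.076),cv2.boundingRect(b))
print(proj(c,[[.4868,-.2872,.076],[.4868,-.2872,.014]]))
E
```

```text
[ 484.69044881 -286.00186233  154.96675269] 14.949731690818176 21.25
[ 493.5 -286.4   38.9   28.1   16.2] (243, 169, 34, 44)
[[258.45538271 198.42769743]
 [258.24089965 179.74832757]]
```

View pics/w7.png

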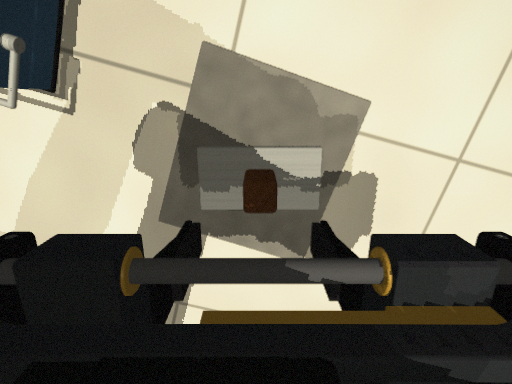

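The handle top is at about (260,199), which matches the predicted (258,198), and the foot is square to the tool. I'll descend and grip.

Request:
{"fn": "servo_tool", "kwargs": {"commands": [[[0.2,1,1,35,0,0,0],[0.2,1,1,65,0,0,0],[0.2,1,1,90,0,0,0],[0.2,1,1,105,0,0,0],[0.2,1,1,110,0,0,0]]]}}

```text
time_s: 21.8
tcp_pos: [0.4886, -0.2869, 0.0485]
ee_rot: [[0.966, 0.26, -0.002], [0.26, -0.966, 0.0], [-0.002, -0.001, -1.0]]
wrist_force: [-0.2, 0.1, -0.0]
gripper_width: 0.798
gripper_force: 0.0
```

Request:
{"fn": "servo_tool", "kwargs": {"commands": [[[0.2,0,0,0,0,0,0],[1,0,0,0,0,0,0],[1,0,0,0,0,0,0],[1,0,0,0,0,0,0],[1,0,0,0,0,0,0]]]}}

```text
time_s: 22.3
tcp_pos: [0.489, -0.2876, 0.0502]
ee_rot: [[0.966, 0.259, 0.001], [0.259, -0.966, -0.0], [0.001, 0.001, -1.0]]
wrist_force: [-0.0, -0.4, -0.6]
gripper_width: 0.52
gripper_force: 0.0
```

Request:
{"fn": "servo_tool", "kwargs": {"commands": [[[1,0,0,0,0,0,0],[1,0,0,0,0,0,0],[1,0,0,0,0,0,0],[1,0,0,0,0,0,0],[1,0,0,0,0,0,0]]]}}

```text
time_s: 22.8
tcp_pos: [0.4888, -0.2876, 0.0497]
ee_rot: [[0.966, 0.259, 0.0], [0.259, -0.966, -0.0], [0.0, 0.0, -1.0]]
wrist_force: [0.1, 0.0, 1.5]
gripper_width: 0.341
gripper_force: 30.0
```

Request:
{"fn": "servo_tool", "kwargs": {"commands": [[[1,0,0,-15,0,0,0],[1,0,0,-45,0,0,0],[1,0,0,-80,0,0,0],[1,0,0,-112,0,0,0],[1,0,0,-130,0,0,0]]]}}

```text
time_s: 23.3
tcp_pos: [0.4892, -0.2875, 0.1816]
ee_rot: [[0.966, 0.259, 0.003], [0.259, -0.966, -0.0], [0.002, 0.001, -1.0]]
wrist_force: [0.1, -0.6, -2.7]
gripper_width: 0.34
gripper_force: 30.0
```

Request:
{"fn": "servo_tool", "kwargs": {"commands": [[[1,20,-33,0,0,0,0],[1,44,-72,0,0,0,0],[1,68,-112,0,0,0,0],[1,92,-151,0,0,0,0],[1,116,-191,0,0,0,0]]]}}

```text
time_s: 23.8
tcp_pos: [0.5505, -0.0711, 0.1785]
ee_rot: [[0.966, 0.259, -0.002], [0.259, -0.966, 0.0], [-0.002, -0.001, -1.0]]
wrist_force: [0.6, 0.0, -3.2]
gripper_width: 0.342
gripper_force: 30.0
```

Request:
{"fn": "servo_tool", "kwargs": {"commands": [[[1,20,-34,0,0,0,0.08],[1,38,-62,0,0,0,0.16],[1,48,-79,0,0,0,0.24],[1,48,-79,0,0,0,0.293],[1,48,-79,0,0,0,0.293]]]}}

```text
time_s: 24.3
tcp_pos: [0.5762, 0.0166, 0.1782]
ee_rot: [[1.0, -0.03, -0.003], [-0.03, -1.0, -0.0], [-0.003, 0.0, -1.0]]
wrist_force: [-0.5, -0.6, -3.0]
gripper_width: 0.348
gripper_force: 30.0
```

```bash
python3 - <<'E'
from h import *
t,y,s=pose(); print(t,y,s['wrist_force']); print(rel(tin(-1,0,150),TY))
c=r.capture('wrist'); cv2.imwrite('pics/w8.png',c['pixels'][:,:,::-1])
E
```

```text
[576.24731056  16.57981963 178.17214526] -1.7097700747299498 [-0.48004418 -0.60107124 -2.97039722]
(array([ 0.9,  1.5, 28.2]), array([0.   , 0.003, 0.002]))
```

View pics/w8.png

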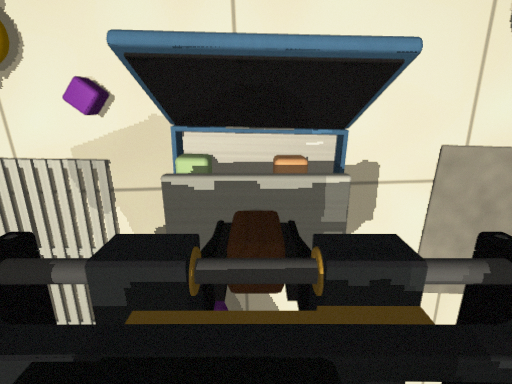

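The tamper's foot hangs squarely over the tin: foot edges at columns 164–350, tin at 173–347. Now I'll press in slow steps.

Request:
{"fn": "servo_tool", "kwargs": {"commands": [[[1,1,1,15,0,0,0],[1,1,1,28,0,0,0],[1,1,1,36,0,0,0],[1,1,1,40,0,0,0],[1,1,1,40,0,0,0]]]}}

```text
time_s: 24.85
tcp_pos: [0.5777, 0.0144, 0.1388]
ee_rot: [[1.0, -0.031, -0.002], [-0.031, -1.0, -0.0], [-0.002, 0.001, -1.0]]
wrist_force: [-0.6, -0.0, -4.6]
gripper_width: 0.343
gripper_force: 30.0
```

Request:
{"fn": "servo_tool", "kwargs": {"commands": [[[1,0,0,4,0,0,0],[1,0,0,8,0,0,0],[1,0,0,11,0,0,0],[1,0,0,14,0,0,0],[1,0,0,17,0,0,0]]]}}

```text
time_s: 25.35
tcp_pos: [0.5785, 0.0149, 0.1229]
ee_rot: [[1.0, -0.03, 0.001], [-0.03, -1.0, 0.0], [0.001, -0.0, -1.0]]
wrist_force: [0.1, -0.2, -0.4]
gripper_width: 0.34
gripper_force: 30.0
```

Request:
{"fn": "servo_tool", "kwargs": {"commands": [[[1,0,0,2,0,0,0],[1,0,0,4,0,0,0],[1,0,0,6,0,0,0],[1,0,0,8,0,0,0],[1,0,0,9,0,0,0]]]}}

```text
time_s: 25.85
tcp_pos: [0.5778, 0.0147, 0.113]
ee_rot: [[1.0, -0.031, -0.001], [-0.031, -1.0, -0.0], [-0.001, 0.0, -1.0]]
wrist_force: [-0.0, -1.0, -3.0]
gripper_width: 0.341
gripper_force: 30.0
```

Request:
{"fn": "servo_tool", "kwargs": {"commands": [[[1,0,0,1,0,0,0],[1,0,0,2,0,0,0],[1,0,0,3,0,0,0],[1,0,0,3,0,0,0],[1,0,0,3,0,0,0]]]}}

```text
time_s: 26.35
tcp_pos: [0.5782, 0.0147, 0.1116]
ee_rot: [[1.0, -0.03, 0.001], [-0.03, -1.0, -0.0], [0.001, 0.0, -1.0]]
wrist_force: [-3.4, -0.2, 5.6]
gripper_width: 0.339
gripper_force: 30.0
```

Request:
{"fn": "servo_tool", "kwargs": {"commands": [[[1,0,0,1,0,0,0],[1,0,0,2,0,0,0],[1,0,0,3,0,0,0],[1,0,0,3,0,0,0],[1,0,0,3,0,0,0]]]}}

```text
time_s: 26.85
tcp_pos: [0.5783, 0.0147, 0.1115]
ee_rot: [[1.0, -0.03, 0.002], [-0.03, -1.0, -0.001], [0.002, 0.0, -1.0]]
wrist_force: [-8.6, 2.2, 19.5]
gripper_width: 0.341
gripper_force: 30.0
```

Request:
{"fn": "servo_tool", "kwargs": {"commands": [[[1,0,0,-10,0,0,0],[1,0,0,-25,0,0,0],[1,0,0,-50,0,0,0],[1,0,0,-75,0,0,0],[1,0,0,-75,0,0,0]]]}}

```text
time_s: 27.35
tcp_pos: [0.5807, 0.0152, 0.1859]
ee_rot: [[1.0, -0.03, 0.009], [-0.03, -1.0, 0.001], [0.009, -0.002, -1.0]]
wrist_force: [1.2, 0.7, -2.5]
gripper_width: 0.339
gripper_force: 30.0
```

Request:
{"fn": "servo_tool", "kwargs": {"commands": [[[1,-8,35,0,0,0,0],[1,-18,80,0,0,0,0],[1,-28,125,0,0,0,0],[1,-38,170,0,0,0,0],[1,-48,215,0,0,0,0]]]}}

```text
time_s: 27.85
tcp_pos: [0.5223, -0.2, 0.1808]
ee_rot: [[1.0, -0.031, -0.002], [-0.031, -1.0, 0.001], [-0.002, -0.001, -1.0]]
wrist_force: [1.3, 0.1, -2.8]
gripper_width: 0.341
gripper_force: 30.0
```

Request:
{"fn": "servo_tool", "kwargs": {"commands": [[[1,-10,45,0,0,0,0],[1,-20,84,0,0,0,0],[1,-20,84,0,0,0,0],[1,-20,84,0,0,0,0],[1,-20,84,0,0,0,0]]]}}

```text
time_s: 28.35
tcp_pos: [0.5007, -0.2813, 0.1814]
ee_rot: [[1.0, -0.031, -0.001], [-0.031, -1.0, 0.001], [-0.001, -0.001, -1.0]]
wrist_force: [-0.4, 1.0, -3.3]
gripper_width: 0.342
gripper_force: 30.0
```

```bash
python3 - <<'E'
from h import *
t,y,s=pose(); print(t,y,s['wrist_force'],s['time_s']); print(rel((501,-282.3,50),-3))
c=r.capture('top'); cv2.imwrite('pics/t2.png',cv2.convertScaleAbs(cv2.resize(c['pixels'][120:270,190:410,::-1],None,fx=3.6,fy=3.6,interpolation=cv2.INTER_CUBIC),alpha=1.6))
E
```

```text
[ 500.69485381 -281.33670209  181.4204331 ] -1.7506575944776728 [-0.38503276  0.95650237 -3.33745496] 28.35
(array([  0.5,   1.1, 131.4]), array([-0.001,  0.001,  0.022]))
```

View pics/t2.png

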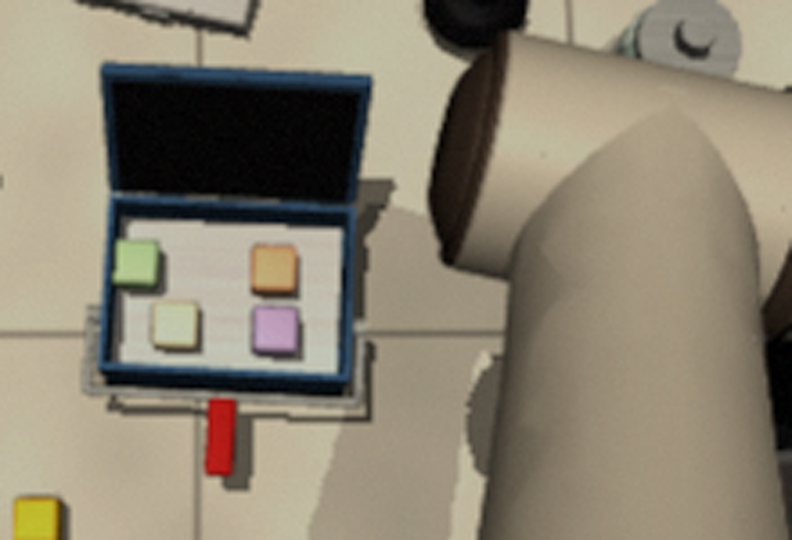

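The plate is visibly down. Green has been nudged to the left wall at (138,263) but still lies flat inside the tin with the others. Setting the tamper down now.

Request:
{"fn": "servo_tool", "kwargs": {"commands": [[[1,1,1,40,0,0,0.022],[1,1,1,80,0,0,0.022],[1,1,1,110,0,0,0.022],[1,1,1,125,0,0,0.022],[1,1,1,129,0,0,0.022]]]}}

```text
time_s: 28.9
tcp_pos: [0.501, -0.2814, 0.0512]
ee_rot: [[0.999, -0.051, -0.004], [-0.051, -0.999, 0.001], [-0.005, -0.001, -1.0]]
wrist_force: [-0.7, 0.4, -3.6]
gripper_width: 0.342
gripper_force: 30.0
```

Request:
{"fn": "servo_tool", "kwargs": {"commands": [[[1,0,0,1,0,0,0],[1,0,0,2,0,0,0],[1,0,0,2,0,0,0],[1,0,0,2,0,0,0],[1,0,0,2,0,0,0]]]}}

```text
time_s: 29.4
tcp_pos: [0.5022, -0.2832, 0.0523]
ee_rot: [[0.999, -0.053, 0.001], [-0.053, -0.999, -0.0], [0.001, 0.0, -1.0]]
wrist_force: [-0.3, -0.1, -3.1]
gripper_width: 0.339
gripper_force: 30.0
```

Request:
{"fn": "servo_tool", "kwargs": {"commands": [[[1,0,0,1,0,0,0],[1,0,0,2,0,0,0],[1,0,0,2,0,0,0],[1,0,0,2,0,0,0],[1,0,0,2,0,0,0]]]}}

```text
time_s: 29.9
tcp_pos: [0.502, -0.2831, 0.0497]
ee_rot: [[0.999, -0.053, 0.0], [-0.053, -0.999, -0.0], [0.0, 0.0, -1.0]]
wrist_force: [-0.6, 0.1, -0.6]
gripper_width: 0.342
gripper_force: 30.0
```

Request:
{"fn": "servo_tool", "kwargs": {"commands": [[[0.5,0,0,0,0,0,0],[0.3,0,0,0,0,0,0],[0.3,0,0,0,0,0,0],[0.3,0,0,0,0,0,0],[0.3,0,0,0,0,0,0]]]}}

```text
time_s: 30.4
tcp_pos: [0.5019, -0.2831, 0.0496]
ee_rot: [[0.999, -0.053, 0.0], [-0.053, -0.999, -0.0], [0.0, 0.0, -1.0]]
wrist_force: [-0.6, 0.0, 0.3]
gripper_width: 0.668
gripper_force: 0.0
```

Request:
{"fn": "servo_tool", "kwargs": {"commands": [[[0.3,0,0,-25,0,0,0],[0.3,0,0,-65,0,0,0],[0.3,0,0,-110,0,0,0],[0.3,0,0,-155,0,0,0],[1,0,0,-200,0,0,0]]]}}

```text
time_s: 30.9
tcp_pos: [0.5015, -0.2829, 0.2516]
ee_rot: [[0.999, -0.053, 0.0], [-0.053, -0.999, -0.0], [0.0, 0.0, -1.0]]
wrist_force: [1.7, 0.0, -0.1]
gripper_width: 0.666
gripper_force: 0.0
```

Request:
{"fn": "servo_tool", "kwargs": {"commands": [[[1,24,-36,0,0,0,0],[1,50,-76,0,0,0,0],[1,76,-116,0,0,0,0],[1,102,-156,0,0,0,0],[1,128,-195,0,0,0,0]]]}}

```text
time_s: 31.4
tcp_pos: [0.6407, -0.0934, 0.2497]
ee_rot: [[0.999, -0.053, 0.0], [-0.053, -0.999, 0.0], [0.0, -0.0, -1.0]]
wrist_force: [0.5, -0.0, 1.0]
gripper_width: 0.241
gripper_force: 0.0
```

Request:
{"fn": "servo_tool", "kwargs": {"commands": [[[1,25,-38,0,0,0,0],[1,50,-76,0,0,0,0],[1,72,-110,0,0,0,-0.021],[1,72,-110,0,0,0,-0.021],[1,72,-110,0,0,0,-0.021]]]}}

```text
time_s: 31.9
tcp_pos: [0.7176, 0.0119, 0.2484]
ee_rot: [[1.0, -0.03, -0.002], [-0.03, -1.0, -0.0], [-0.002, 0.0, -1.0]]
wrist_force: [-0.3, -1.2, 0.2]
gripper_width: 0.009
gripper_force: 0.0
```

```bash
python3 - <<'E'
from h import *
t,y,s=pose(); print(t,y,s['wrist_force'],s['time_s']); print(rel(tin(140,0,150),TY))
c=r.capture('side'); cv2.imwrite('pics/s2.png',cv2.convertScaleAbs(cv2.resize(c['pixels'][90:340,170:410,::-1],None,fx=2.4,fy=2.4,interpolation=cv2.INTER_CUBIC),alpha=1.5))
print(proj(c,[np.array(tin(56-112*np.cos(a)+9*np.sin(a),v,75+112*np.sin(a)))/1e3 for a in (1.75,1.875,2.0) for v in(-79,79)])*2.4-[170*2.4,90*2.4])
E
```

```text
[717.61516859  11.88051655 248.44261762] -1.7451357325402421 [-0.29464137 -1.21835486  0.16794016] 31.9
(array([ 0.5,  1.2, 98.4]), array([0.   , 0.002, 0.001]))
[[310.74603179 178.21705843]
 [212.88202274 104.74886854]
 [318.87039859 174.46212398]
 [221.22875898 101.89138468]
 [326.26747439 172.11342142]
 [228.99576575 100.39045175]]
```

View pics/s2.png

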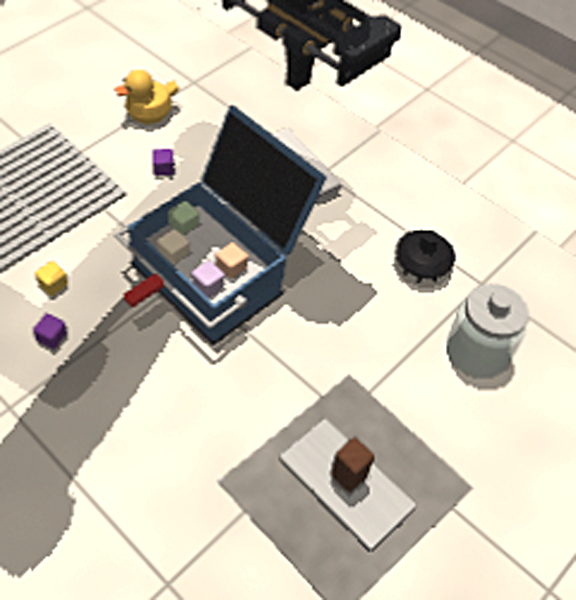

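The side view shows the tamper upright mid-mat at (350,465) and the soaps flat below the rim. The lid's top corners at (232,108) and (323,180) match about 1.8 rad. I'll drop behind the lid and sweep it forward.

Request:
{"fn": "servo_tool", "kwargs": {"commands": [[[1,0,1,30,0,0,0],[1,0,1,60,0,0,0],[1,0,1,85,0,0,0],[1,0,1,98,0,0,0],[1,0,1,98,0,0,0]]]}}

```text
time_s: 32.45
tcp_pos: [0.7162, 0.0086, 0.1498]
ee_rot: [[0.999, -0.033, -0.004], [-0.033, -0.999, -0.001], [-0.004, 0.001, -1.0]]
wrist_force: [-0.4, -0.2, -0.4]
gripper_width: 0.01
gripper_force: 0.0
```

Request:
{"fn": "servo_tool", "kwargs": {"commands": [[[1,-10,0,0,0,0,0],[1,-20,0,0,0,0,0],[1,-30,0,0,0,0,0],[1,-40,0,0,0,0,0],[1,-48,0,0,0,0,0]]]}}

```text
time_s: 32.95
tcp_pos: [0.6691, 0.0116, 0.1528]
ee_rot: [[0.999, -0.032, 0.002], [-0.032, -0.999, 0.001], [0.002, -0.001, -1.0]]
wrist_force: [1.6, 0.1, 1.1]
gripper_width: 0.005
gripper_force: 1.0
```

Request:
{"fn": "servo_tool", "kwargs": {"commands": [[[1,-7,0,0,0,0,0],[1,-14,0,0,0,0,0],[1,-21,0,0,0,0,0],[1,-28,0,0,0,0,0],[1,-35,0,0,0,0,0]]]}}

```text
time_s: 33.45
tcp_pos: [0.634, 0.0128, 0.151]
ee_rot: [[0.999, -0.032, -0.0], [-0.032, -0.999, 0.0], [-0.0, -0.0, -1.0]]
wrist_force: [3.5, -0.6, -0.2]
gripper_width: 0.01
gripper_force: 1.1
```

Contact at 3.5 N, so it is moving easily. On through to below 1.0 rad.

Request:
{"fn": "servo_tool", "kwargs": {"commands": [[[1,-7,0,0,0,0,0],[1,-14,0,0,0,0,0],[1,-21,0,0,0,0,0],[1,-28,0,0,0,0,0],[1,-35,0,0,0,0,0]]]}}

```text
time_s: 33.95
tcp_pos: [0.5986, 0.0136, 0.1514]
ee_rot: [[0.999, -0.032, -0.001], [-0.032, -0.999, -0.0], [-0.001, 0.0, -1.0]]
wrist_force: [0.6, 0.0, 0.2]
gripper_width: 0.007
gripper_force: 0.3
```

```bash
python3 - <<'E'
from h import *
t,y,s=pose(); print(t,y,s['wrist_force'],rel(tin(20,0,150),TY)[0])
E
```

```text
[598.59816924  13.59494917 151.40087521] -1.8304629094416935 [0.59932968 0.00475489 0.1592698 ] [-0.6 -0.8  1.4]
```

Request:
{"fn": "servo_tool", "kwargs": {"commands": [[[1,0,0,-30,0,0,0],[1,0,0,-70,0,0,0],[1,0,0,-100,0,0,0],[1,-40,0,-100,0,0,0],[1,-80,0,-100,0,0,0]]]}}

```text
time_s: 34.45
tcp_pos: [0.5184, 0.0163, 0.2517]
ee_rot: [[0.999, -0.033, -0.001], [-0.033, -0.999, 0.0], [-0.001, -0.0, -1.0]]
wrist_force: [-0.8, 1.1, -0.2]
gripper_width: 0.005
gripper_force: 0.0
```

Request:
{"fn": "servo_tool", "kwargs": {"commands": [[[0.5,-40,0,0,0,0,0],[0.5,-40,0,0,0,0,0],[0.5,-40,0,0,0,0,0],[0.5,-40,0,0,0,0,0],[0.5,-40,0,0,0,0,0]]]}}

```text
time_s: 34.95
tcp_pos: [0.4805, 0.0176, 0.2513]
ee_rot: [[0.999, -0.032, -0.0], [-0.032, -0.999, -0.0], [-0.0, 0.0, -1.0]]
wrist_force: [-0.4, 0.9, -0.2]
gripper_width: 0.372
gripper_force: 0.0
```

Request:
{"fn": "servo_tool", "kwargs": {"commands": [[[0.5,0,0,0,0,0,0],[0.5,0,0,0,0,0,0],[0.5,0,0,0,0,0,0],[0.5,0,0,0,0,0,0],[0.5,0,0,0,0,0,0]]]}}

```text
time_s: 35.45
tcp_pos: [0.4798, 0.0175, 0.2515]
ee_rot: [[0.999, -0.032, -0.0], [-0.032, -0.999, -0.0], [-0.0, 0.0, -1.0]]
wrist_force: [0.2, -0.1, -0.2]
gripper_width: 0.498
gripper_force: 0.0
```

Request:
{"fn": "servo_tool", "kwargs": {"commands": [[[0.5,0,0,0,0,0,0],[0.5,0,0,0,0,0,0],[0.5,0,0,0,0,0,0],[0.5,0,0,0,0,0,0],[0.5,0,0,0,0,0,0]]]}}

```text
time_s: 35.95
tcp_pos: [0.4798, 0.0175, 0.2516]
ee_rot: [[0.999, -0.032, 0.0], [-0.032, -0.999, 0.0], [0.0, -0.0, -1.0]]
wrist_force: [0.3, -0.3, 0.3]
gripper_width: 0.503
gripper_force: 0.0
```

Request:
{"fn": "servo_tool", "kwargs": {"commands": [[[0.5,0,0,0,0,0,0],[0.5,0,0,0,0,0,0],[0.5,0,0,0,0,0,0],[0.5,0,0,0,0,0,0],[0.5,0,0,0,0,0,0]]]}}

```text
time_s: 36.45
tcp_pos: [0.4798, 0.0175, 0.2515]
ee_rot: [[0.999, -0.032, 0.0], [-0.032, -0.999, 0.0], [0.0, -0.0, -1.0]]
wrist_force: [-0.1, 0.1, 0.8]
gripper_width: 0.504
gripper_force: 0.0
```

Request:
{"fn": "servo_tool", "kwargs": {"commands": [[[0.5,0,0,0,0,0,0],[0.5,0,0,0,0,0,0],[0.5,0,0,0,0,0,0],[0.5,0,0,0,0,0,0],[0.5,0,0,0,0,0,0]]]}}

```text
time_s: 36.95
tcp_pos: [0.4797, 0.0175, 0.2516]
ee_rot: [[0.999, -0.032, -0.0], [-0.032, -0.999, -0.0], [-0.0, 0.0, -1.0]]
wrist_force: [0.3, 0.7, 0.3]
gripper_width: 0.501
gripper_force: 0.0
```

```bash
python3 - <<'E'
from h import *
t,y,s=pose(); print(t,y,s['time_s'],rel(tin(-100,0,120),TY),rel(tin(-100,0,52),TY))
c=r.capture('wrist')
for b in blobs(c,(0,180,40),(4,255,255),100)[:2]: print('tab',quad(c,b,.066),cv2.boundingRect(b))
for b in blobs(c,(172,180,40),(180,255,255),100)[:2]: print('tab',quad(c,b,.066),cv2.boundingRect(b))
w=c['pixels'][:300,:,::-1]; c=r.capture('side'); z=cv2.resize(c['pixels'][110:260,190:330,::-1],None,fx=2,fy=2)
z=cv2.convertScaleAbs(z,alpha=1.4); cv2.imwrite('pics/m1.png',np.hstack([w[:300],z]))
E
```

```text
[479.73536635  17.54260289 251.56513415] -1.8202336631297422 36.95 (array([ -1.7,  -0.5, 131.6]), array([ 0.,  0., -0.])) (array([ -1.7,  -0.5, 199.6]), array([ 0.,  0., -0.]))
tab [487.3  18.9  16.   46.2  87.7] (248, 148, 14, 38)
```

View pics/m1.png

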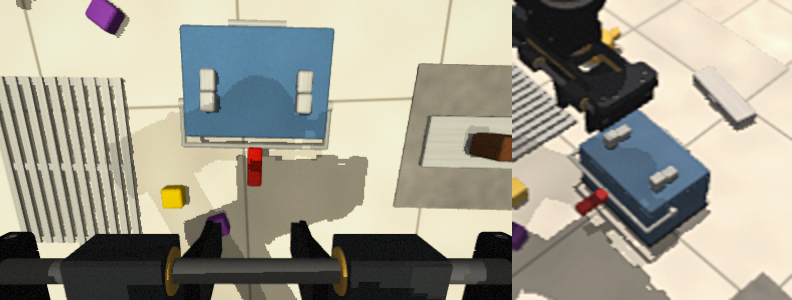

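The lid is shut flat with its humps at (208,90) and (304,92). The bail is still level, with the tab at (255,167). I'll go down and pinch the tab.

Request:
{"fn": "servo_tool", "kwargs": {"commands": [[[0.5,-1,-1,45,0,0,0],[0.5,-1,-1,90,0,0,0],[0.5,-1,-1,135,0,0,0],[0.5,-1,-1,170,0,0,0],[0.5,-1,-1,185,0,0,0]]]}}

```text
time_s: 37.55
tcp_pos: [0.4766, 0.0179, 0.0633]
ee_rot: [[0.999, -0.032, -0.006], [-0.032, -0.999, -0.002], [-0.006, 0.002, -1.0]]
wrist_force: [-0.7, -1.0, 0.3]
gripper_width: 0.499
gripper_force: 0.0
```

Request:
{"fn": "servo_tool", "kwargs": {"commands": [[[0.5,0,0,8,0,0,0],[0.5,0,0,14,0,0,0],[0.5,0,0,14,0,0,0],[1,0,0,14,0,0,0],[1,0,0,14,0,0,0]]]}}

```text
time_s: 38.05
tcp_pos: [0.4795, 0.0188, 0.0535]
ee_rot: [[0.999, -0.032, 0.002], [-0.032, -0.999, 0.001], [0.002, -0.001, -1.0]]
wrist_force: [-0.7, -1.6, 0.9]
gripper_width: 0.395
gripper_force: 0.0
```

Request:
{"fn": "servo_tool", "kwargs": {"commands": [[[1,0,0,0,0,0,0],[1,0,0,0,0,0,0],[1,0,0,0,0,0,0],[1,0,0,0,0,0,0],[1,0,0,0,0,0,0]]]}}

```text
time_s: 38.55
tcp_pos: [0.4791, 0.0193, 0.053]
ee_rot: [[0.999, -0.032, 0.001], [-0.032, -0.999, 0.001], [0.001, -0.001, -1.0]]
wrist_force: [-2.1, 4.9, 3.2]
gripper_width: 0.207
gripper_force: 30.0
```

Pinched at 18 mm opening. Now I'll swing the bail along the arc, checking force after each call.

Request:
{"fn": "servo_tool", "kwargs": {"commands": [[[1,0,0,-8,0,0,0],[1,2,0,-16,0,0,0],[1,4,0,-24,0,0,0],[1,6,0,-31,0,0,0],[1,10,0,-38,0,0,0]]]}}

```text
time_s: 39.05
tcp_pos: [0.4874, 0.0189, 0.0896]
ee_rot: [[0.999, -0.034, -0.003], [-0.034, -0.999, 0.001], [-0.003, -0.001, -1.0]]
wrist_force: [-1.2, 7.9, -7.9]
gripper_width: 0.202
gripper_force: 30.0
```

Request:
{"fn": "servo_tool", "kwargs": {"commands": [[[1,4,0,-7,0,0,0],[1,9,0,-13,0,0,0],[1,14,0,-19,0,0,0],[1,20,0,-24,0,0,0],[1,27,0,-29,0,0,0]]]}}

```text
time_s: 39.55
tcp_pos: [0.5099, 0.0179, 0.1167]
ee_rot: [[0.999, -0.035, -0.014], [-0.035, -0.999, 0.001], [-0.014, -0.0, -1.0]]
wrist_force: [-8.4, 9.9, -5.0]
gripper_width: 0.199
gripper_force: 30.0
```

Request:
{"fn": "servo_tool", "kwargs": {"commands": [[[1,7,0,-4,0,0,0],[1,14,0,-7,0,0,0],[1,22,0,-10,0,0,0],[1,30,0,-12,0,0,0],[1,38,0,-13,0,0,0]]]}}

```text
time_s: 40.05
tcp_pos: [0.5489, 0.0162, 0.1316]
ee_rot: [[0.999, -0.033, -0.012], [-0.033, -0.999, -0.001], [-0.012, 0.001, -1.0]]
wrist_force: [-8.3, 6.1, 3.8]
gripper_width: 0.204
gripper_force: 30.0
```

Request:
{"fn": "servo_tool", "kwargs": {"commands": [[[1,8,0,0,0,0,0],[1,16,0,0,0,0,0],[1,24,0,2,0,0,0],[1,32,0,4,0,0,0],[1,39,0,7,0,0,0]]]}}

```text
time_s: 40.55
tcp_pos: [0.5924, 0.0143, 0.1262]
ee_rot: [[1.0, -0.031, -0.001], [-0.031, -1.0, -0.001], [-0.001, 0.001, -1.0]]
wrist_force: [-2.0, -1.4, 4.4]
gripper_width: 0.205
gripper_force: 30.0
```

Request:
{"fn": "servo_tool", "kwargs": {"commands": [[[1,7,0,4,0,0,0],[1,12,0,7,0,0,0],[1,14,0,8,0,0,0],[1,14,0,8,0,0,0],[1,14,0,8,0,0,0]]]}}

```text
time_s: 41.05
tcp_pos: [0.6078, 0.0135, 0.1175]
ee_rot: [[0.999, -0.032, 0.002], [-0.032, -0.999, -0.001], [0.002, 0.001, -1.0]]
wrist_force: [2.4, -5.5, 1.5]
gripper_width: 0.202
gripper_force: 30.0
```

Request:
{"fn": "servo_tool", "kwargs": {"commands": [[[0.5,0,0,0,0,0,0],[0.5,0,0,0,0,0,0],[0.5,0,0,0,0,0,0],[0.5,0,0,0,0,0,0],[0.5,0,0,0,0,0,0]]]}}

```text
time_s: 41.55
tcp_pos: [0.6066, 0.0148, 0.1174]
ee_rot: [[1.0, -0.031, -0.0], [-0.031, -1.0, 0.0], [-0.0, -0.0, -1.0]]
wrist_force: [0.4, -0.1, 0.1]
gripper_width: 0.487
gripper_force: 0.0
```

Request:
{"fn": "servo_tool", "kwargs": {"commands": [[[0.5,0,0,-20,0,0,0],[0.5,0,0,-60,0,0,0],[0.5,0,0,-100,0,0,0],[0.5,-40,0,-120,0,0,0],[0.5,-80,0,-120,0,0,0]]]}}

```text
time_s: 42.05
tcp_pos: [0.5282, 0.0176, 0.2408]
ee_rot: [[0.999, -0.032, 0.007], [-0.032, -0.999, 0.002], [0.007, -0.002, -1.0]]
wrist_force: [-0.1, 0.3, -0.3]
gripper_width: 0.501
gripper_force: 0.0
```

Request:
{"fn": "servo_tool", "kwargs": {"commands": [[[0.5,-40,0,0,0,0,0],[0.5,-60,0,0,0,0,0],[0.5,-60,0,0,0,0,0],[0.5,-60,0,0,0,0,0],[0.5,-60,0,0,0,0,0]]]}}

```text
time_s: 42.55
tcp_pos: [0.4678, 0.0192, 0.2376]
ee_rot: [[0.999, -0.032, 0.001], [-0.032, -0.999, 0.0], [0.001, -0.0, -1.0]]
wrist_force: [1.0, -0.2, -0.5]
gripper_width: 0.497
gripper_force: 0.0
```

```bash
python3 - <<'E'
from h import *
t,y,s=pose(); print(t,y,s['time_s'],s['wrist_force'])
w=r.capture('wrist')
c=r.capture('side'); z=cv2.resize(c['pixels'][110:350,190:400,::-1],None,fx=1.25,fy=1.25)
z=cv2.convertScaleAbs(z,alpha=1.4); cv2.imwrite('pics/end.png',np.hstack([w['pixels'][:300,:,::-1],z]))
for k in (w,c): print(proj(k,[np.array(tin(-20-R*np.cos(2.2),0,60+R*np.sin(2.2)))/1e3 for R in(50,98)]))
for b in blobs(w,(0,180,40),(4,255,255),60)[:2]: print('tab',cv2.boundingRect(b))
for b in blobs(c,(0,180,40),(4,255,255),40)[:2]: print('tab side',cv2.boundingRect(b))
E
```

```text
[467.8144622   19.18263281 237.61086519] -1.8255501237133909 42.55 [ 0.95382747 -0.21022691 -0.5027564 ]
[[256.62071304  60.72810971]
 [256.79224322  13.43684291]]
[[257.30465263 182.79943234]
 [265.06770038 168.41556096]]
tab (248, 7, 22, 56)
tab side (257, 168, 11, 16)
```

View pics/end.png

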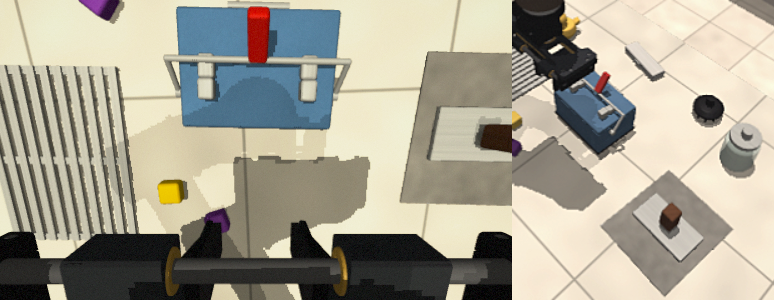

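The bail's tab lies where 2.2 rad predicts: (258,35) in the wrist view and (262,176) in the side view. The lid is shut and the tamper stands mid-mat. Handing in.

```bash
python3 -c "
from station import r
print(r.finish_job())"
```

```text
the job is handed in; nothing more can be done
None
```

The job is done and handed in at about 43 s: all four soaps are in the tin, the plate pressed to its bottom, the tamper back upright mid-mat, the lid shut and the bail home at its stop; the hand-in gave no verdict back.

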